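# Put the wire-forming mandrel away in its two-part case

## Robot

A 6-joint arm with a two-finger parallel gripper is mounted at the origin on the work surface. World frame = base frame: x ahead of the robot, y to its left, z up, the work surface at z = 0. Lengths are in m, angles in rad, forces in N, time in s.
With the tool pointing down it reaches from about 0.25 to 0.725 m from the base axis. Payload 4 kg.
Tool frame: the origin (TCP) lies midway between the tips of the shut fingers; the grasp point (between the pads) lies 19 mm behind it (bot.grip_depth is the distance from the TCP to the grasp point, in m); z points along the fingers, y is the line along which they close (so a half turn about z gives the same grasp; the last joint's range is limited). The gripper opens to 85 mm and grips with 20 to 120 N. Pads are 22 mm wide; open, the fingers measure 114 mm over their backs; the gripper's body (76 mm by 85 mm) begins 54 mm behind the grasp point. The pads swing forward as they close: fully open they stand 13 mm farther back than shut.
Start: joints at [1.153, 0.241, 0.005, 1.335, 0, 1.571], TCP at [0.203, 0.457, 0.231] pointing down, gripper open.
Joint ranges: [-2.72, 2.72], [-1.05, 1.87], [-1.09, 1.28], [-1.99, 2.15], [-1.42, 1.44], [-3.14, 3.14]. Speed limits (rad/s): [2.79, 2.79, 3.14, 3.14, 3.14, 3.14].

## Interface

Orientations are given as a unit quaternion [x, y, z, w].
In Python, from workcell import bot gives the robot as it stands.
- The arm moves only by the shell command python3 -m creep 'ROWS'. ROWS is JSON, one flat list of numbers, 5 for each row, row after row: the shift along the world's x, y, z in m, then the turn about the world's z in rad, then the finger opening in m, from 0 to 0.0854. In form: [x, y, z, twist, claw, x, y, z, twist, claw, ...]. A call has 1 to 10 rows; each row is the pose to reach, as a shift and turn from the pose commanded when the call began; what a row does not reach only later rows make up. A row lasts 1/12 s, in which the tool goes at most 41.7 mm and 7.16 degrees, less where a joint would pass 70% of its speed; a pose out of reach is approached as far as the arm can. A call with a gripper value outside its range is refused whole. The fingers move at their own pace and stop on an object; the grip force is fixed at half the most. Time passes only in rows, so rows that repeat a pose let the fingers close. It gives the time, the measured TCP pose, the force, the opening and the grip force at its end, in the units of the state.
- bot.get_obs(): the state, without advancing time (a new reading comes with each control period).
- bot.camera(name): name is "scene" or "top" or "wrist"; returns a dict with "pixels" (420x560x3 uint8, red, green, blue), "camera_matrix" (3x3 intrinsics, pixels), "dist_coeffs" ([k1, k2, p1, p2, k3] as OpenCV has them; the pictures are not rectified), "extrinsics" (4x4, takes a point from world to camera coordinates); the wrist camera has in their place "T_tool_cam" (4x4, takes a point from camera to tool coordinates, whose origin is the TCP and whose axes are the flange's). Camera axes: x right, y down, z forward; pixel columns grow to the right and rows downward; lengths in m; the calibration is good to about 2 mm. A picture is of the moment at which its call begins: read the wrist's pose just before it. There is no depth.
- bot.job_done(): hands the job in; it is judged then, once.
Trained networks look in the newest picture that a camera, given by its name, has taken for a name from the list of things; names that differ only in an ending like _2 or _b are one class to them, and where a whole thing is asked for, a point or a joint stands for the part that bears it (a point fixed in the world has none). Each returns a list of dicts, best first, with "score" (0 to 1); they miss things now and then, are a little off and sometimes report something else, mostly with a low value. They report only what shows in the picture. A call takes as long as a camera call. They do not tell look-alikes from the thing itself.
- bot.look_for(camera, thing): "centre" ([column, row] as shares, 0 to 1, of the picture: columns of its width, rows of its height, amid what is visible of it).
- bot.place_of(camera, thing): "centre" ([column, row] as shares, 0 to 1, of the picture: columns of its width, rows of its height: a listed point, or the origin of a listed thing).
The state is a dict: "clock": time; "joint_pos": joint angles; "joint_vel": joint speeds; "tau": joint torques, N m; "eef_pos": TCP position; "tool_rot": TCP orientation; "ft_force": force on the tool from outside, world axes, zero at the start; "ft_torque": the same for the moment, N m; "grip_width": finger opening in m; "grasp_force": force on a finger pad.
Only numpy, scipy, OpenCV 4.12 (cv2) and the standard library are available. Lean on these libraries where they do the work, as an engineer would, in place of code of your own. Each camera call takes 0.05 s, during which the arm holds its last target. There are 200 camera calls.

## Task

Put the straight, wooden-handled mandrel away: take it out of the wooden rack and slide it down the tube of the metal case, turning it until its flat foot drops into the slot hidden at the bottom and it is fully home. Then set the hood over it so that it sits level on the case's shoulder. Leave the tapered mandrel, pliers, jar and wood offcut where they are.

Things in the scene. Friction and masses are not known exactly. Their poses are not given: they have to be found in the camera images.
- mandrel: Straight mandrel, 150 mm long, 0.3 kg, upright in one of the rack's holes. Origin: centre of its lower end, z up its axis. From below: flat foot 14 mm high, 26 mm wide (its x), 8 mm thick (its y); round steel shaft 30 mm in diameter from 14 to 100 mm, lower edge chamfered; round wooden handle 26 mm in diameter from 100 to 150 mm, to grip.
- case: Lower part of the aluminium case, fixed, upright. Origin: underside centre of its foot, a plate 120 mm (its x) by 80 mm (its y) by 10 mm. On it stands a round tube, outside diameter 54 mm up to a flat shoulder 85 mm above the origin, then 42 mm up to the open rim at 100 mm. Bore 32.6 mm in diameter, 1.3 mm clear all round the mandrel's shaft.
- case_mouth (a point): Centre of the tube's open mouth, on the bore's axis, 100 mm above the case's origin; axes as the case's.
- case_slot (a point): On the bore's axis, top of the hidden fixed insert, 24 mm above the case's origin; axes as the case's. In the insert: slot 29 x 11 mm, 14 mm deep, for the mandrel's foot (either way round). The slot's direction changes and is not reported: within 35 degrees either way of the foot plate's long side (x). Feel for it: turn the mandrel with a light push down; it drops 14 mm.
- hood: Upper part of the case: round aluminium hood standing open end down on the bench. Outside diameter 57 mm, height 85 mm, wall 4 mm, inside 80 mm deep, 0.12 kg. Origin: centre of its open lower rim; z up. It goes over the mandrel's handle and the tube's upper part (3.5 mm clear all round) and rests on the shoulder, but only if the mandrel is fully home.
- rack: Wooden block fixed to the bench, 75 mm (x) by 170 mm (y) by 55 mm high. Origin: underside centre. Two round holes 33 mm in diameter, 45 mm deep, at y = -42 and +42 mm; one holds the straight mandrel, the other the tapered one. Mandrels stand on the hole's floor, 10 mm above the bench.
- taper: Bystander: tapered steel mandrel 150 mm long in the rack's other hole, 29 mm across below, narrowing to 14 mm at the top, no handle. Origin: centre of its lower end.
- pliers: Bystander: pliers with wooden grips lying on the bench, 150 mm long. Origin: under the pivot; jaws along x.
- jar: Bystander: glass jar with a lid, 56 mm in diameter, 70 mm high. Origin: underside centre.
- offcut: Bystander: wood offcut 50 x 90 x 24 mm lying on the bench. Origin: underside centre.
Mind the look-alikes: they are no part of the job. Leave any orange or yellow look-alike of the hood alone. What is shaped like the case but purple is not meant.

How it is judged:
By the outcome, as a careful person would: the job done as asked, in the order asked, and still so for the second after the job is handed in, with the robot touching nothing.
It also fails if it takes over 72 s, if anything falls off the work surface, if the arm or the gripper's body presses on something with over 40 N, if the wrist force passes 120 N, or if a joint passes its speed limit or range.

## Working session

There is one attempt and no reset: what is moved stays moved. The work goes in short steps, Python scripts to look and compute and a shell command to move; the robot and the scene stay as the last step left them, time stands still between calls to the robot, and variables do not carry over. Pictures are saved under pics/ and viewed, at most 10 in all, crops included, and the job is handed in when it is done.

```bash
mkdir -p pics; cat > h.py <<'E'
import numpy as np, cv2, json
from workcell import bot
def und(c,uv):
    return cv2.undistortPoints(np.array([[uv]],float),np.array(c["camera_matrix"]),np.array(c["dist_coeffs"]))[0,0]
def ray(c,uv,E=None):
    E=np.array(c["extrinsics"]) if E is None else E
    d=E[:3,:3].T@np.r_[und(c,uv),1]; o=-E[:3,:3].T@E[:3,3]; return o,d
def at_z(c,uv,z,E=None):
    o,d=ray(c,uv,E); return o+d*(z-o[2])/d[2]
def proj(c,p,E=None):
    E=np.array(c["extrinsics"]) if E is None else E
    r=cv2.Rodrigues(E[:3,:3])[0]
    return cv2.projectPoints(np.array([p],float),r,E[:3,3],np.array(c["camera_matrix"]),np.array(c["dist_coeffs"]))[0][0,0]
def save(c,n,crop=None,s=1):
    im=np.array(c["pixels"])[:,:,::-1]
    if crop: im=im[crop[1]:crop[3],crop[0]:crop[2]]
    cv2.imwrite("pics/"+n,cv2.resize(im,None,fx=s,fy=s,interpolation=cv2.INTER_CUBIC))
def wristE(c,obs):
    from scipy.spatial.transform import Rotation as R
    T=np.eye(4);T[:3,:3]=R.from_quat(obs["tool_rot"]).as_matrix();T[:3,3]=obs["eef_pos"]
    return np.linalg.inv(T@np.array(c["T_tool_cam"]))
E
python3 - <<'E'
from h import *
o=bot.get_obs(); print(o["clock"],o["eef_pos"],o["tool_rot"],o["ft_force"])
Z=dict(mandrel=.01,case=0,case_mouth=.1,case_slot=.024,hood=0,rack=0,taper=.01,pliers=0,jar=0,offcut=0)
ims=[]
for n in ("scene","top"):
    c=bot.camera(n); save(c,n+"0.png")
    for t in Z:
        for r in bot.place_of(n,t)[:4]:
            uv=np.array(r["centre"])*[560,420]
            print(n,t,round(r["score"],2),uv.round(),at_z(c,uv,Z[t]).round(3))
print(o.get("clock"),bot.get_obs()["clock"])
E
```

```text
0.0 [0.20262595 0.45642197 0.23040634] [ 2.07379953e-01  9.78259923e-01 -1.01444892e-03 -2.21032923e-04] [-0.51670414  0.62760685 -0.60751107]
scene mandrel 0.71 [395. 268.] [0.519 0.277 0.01 ]
scene case 0.76 [279. 224.] [ 0.538 -0.014  0.   ]
scene case 0.61 [313. 175.] [ 0.352 -0.013  0.   ]
scene case_mouth 0.94 [276. 194.] [ 0.529 -0.026  0.1  ]
scene case_mouth 0.87 [319. 148.] [ 0.346 -0.007  0.1  ]
scene case_slot 0.86 [317. 173.] [ 0.362 -0.001  0.024]
scene case_slot 0.77 [279. 219.] [ 0.539 -0.014  0.024]
scene hood 0.95 [192. 200.] [ 0.582 -0.244  0.   ]
scene hood 0.79 [205. 172.] [ 0.487 -0.269  0.   ]
scene hood 0.58 [180. 147.] [ 0.445 -0.387  0.   ]
scene rack 0.83 [374. 258.] [0.513 0.224 0.   ]
scene taper 0.73 [366. 246.] [0.497 0.198 0.01 ]
scene taper 0.52 [398. 268.] [0.517 0.284 0.01 ]
scene pliers 0.82 [334. 322.] [0.699 0.21  0.   ]
scene jar 0.72 [165. 239.] [ 0.712 -0.228  0.   ]
scene offcut 0.83 [232. 269.] [ 0.699 -0.045  0.   ]
top mandrel 0.84 [143. 218.] [0.521 0.274 0.01 ]
top case 0.8 [265. 291.] [ 0.35  -0.003  0.   ]
top case 0.78 [271. 211.] [ 0.532 -0.021  0.   ]
top case 0.45 [142. 220.] [0.517 0.279 0.   ]
top case_mouth 0.69 [267. 205.] [ 0.532 -0.016  0.1  ]
top case_mouth 0.67 [262. 293.] [ 0.354 -0.002  0.1  ]
top case_mouth 0.25 [278. 135.] [ 0.678 -0.043  0.1  ]
top case_slot 0.75 [269. 206.] [ 0.539 -0.018  0.024]
top case_slot 0.69 [264. 290.] [ 0.355 -0.002  0.024]
top hood 0.85 [435. 240.] [ 0.454 -0.393  0.   ]
top hood 0.76 [367. 184.] [ 0.587 -0.241  0.   ]
top hood 0.74 [386. 230.] [ 0.481 -0.281  0.   ]
top rack 0.62 [161. 220.] [0.516 0.233 0.   ]
top rack 0.6 [386. 233.] [ 0.473 -0.28   0.   ]
top taper 0.64 [179. 219.] [0.516 0.187 0.01 ]
top pliers 0.74 [176. 219.] [0.517 0.197 0.   ]
top pliers 0.62 [169. 142.] [0.702 0.216 0.   ]
top jar 0.73 [358. 129.] [ 0.719 -0.227  0.   ]
top offcut 0.96 [283. 134.] [ 0.712 -0.052  0.   ]
0.0 1.1
```

View pics/scene0.png

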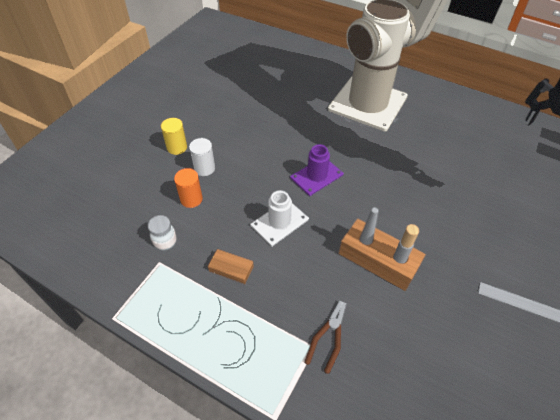

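View pics/top0.png

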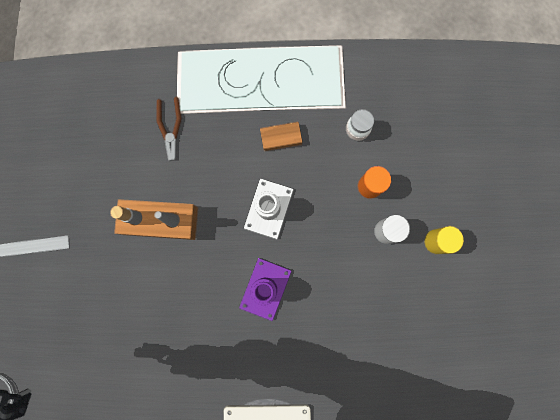

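Candidates for the case are the aluminium one at top (268,207) and the purple one at (264,290); the aluminium one fits. For the hood there are the white/aluminium one at top (396,230), the orange one at (376,182) and the yellow one at (448,240); the white one fits. The mandrel is the one with the wooden handle at top (118,212), left of the bare taper at (158,215).

I'll confirm these in one enlarged crop and take edge measurements.

```bash
python3 - <<'E'
from h import *
a=bot.camera("top"); b=bot.camera("scene")
A=cv2.cvtColor(a["pixels"],cv2.COLOR_RGB2BGR);B=cv2.cvtColor(b["pixels"],cv2.COLOR_RGB2BGR)
np.save("top.npy",A);np.save("scene.npy",B)
k=lambda I,x,y,w,h:cv2.resize(I[y:y+h,x:x+w],(400,300),interpolation=cv2.INTER_CUBIC)
m=np.vstack([np.hstack([k(A,220,165,100,75),k(A,350,170,120,90)]),np.hstack([k(A,100,180,112,84),k(B,330,195,112,84)])])
cv2.imwrite("pics/m1.png",m)
# plate segmentation in top
hsv=cv2.cvtColor(A,cv2.COLOR_BGR2HSV)
w=((hsv[:,:,1]<40)&(hsv[:,:,2]>130)).astype(np.uint8)
n,l,s,c=cv2.connectedComponentsWithStats(w)
for i in range(1,n):
    if s[i,4]>80 and 220<c[i][0]<470 and 150<c[i][1]<300:
        r=cv2.minAreaRect(np.argwhere(l==i)[:,::-1].astype(np.float32)); print(s[i],c[i],r)
        if 240<c[i][0]<300:
            P=np.array([at_z(a,p,.01)[:2] for p in cv2.boxPoints(r)]); print(P.round(4),P.mean(0)); 
            for q in (0,1): d=P[q+1]-P[q]; print(np.linalg.norm(d),np.degrees(np.arctan2(d[1],d[0])))
        else:
            print(at_z(a,r[0],.085),proj(a,[.475,-.28,.085]),proj(a,[.475,-.28,0]))
E
```

```text
[ 244  179   49   61 1691] [267.94204613 208.55292726] ((268.20001220703125, 208.39999389648438), (35.417503356933594, 53.12626266479492), 18.43494987487793)
[[ 0.4926  0.0428]
 [ 0.6066  0.0027]
 [ 0.5786 -0.0728]
 [ 0.4656 -0.032 ]] [ 0.53586403 -0.01483609]
0.12075210183739994 -19.377004726088472
0.08058555549703916 -110.2910018121346
[374 215  36  27 767] [391.98174707 228.92568449] ((391.5, 228.0), (26.0, 35.0), 90.0)
[ 0.47835707 -0.27231043  0.085     ] [395.22623484 229.5063862 ] [385.74455501 232.28708311]
```

View pics/m1.png

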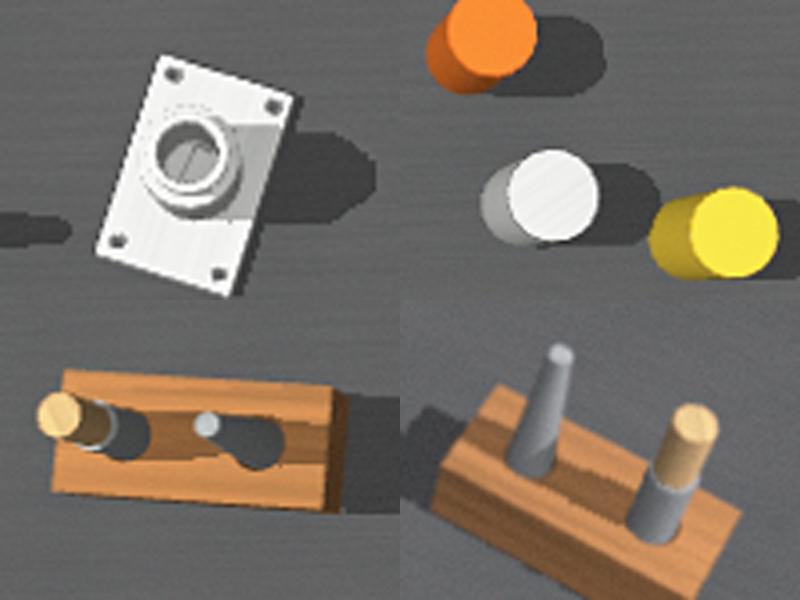

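The crop shows four things:
- The aluminium case's mouth is at top (267.5,203.8), and something of the slot can be seen in the bore.
- The white hood's top is centred at (395.9,228.8), with orange and yellow beside it.
- The wooden-handled mandrel's top is at (116.8,212.2) in top and (412.6,230) in scene.
- The bare taper stands next to it.

```bash
python3 - <<'E'
from h import *
a=bot.camera("top"); b=bot.camera("scene")
print("mouth",at_z(a,(267.5,203.8),.1)); print("hood",at_z(a,(395.9,228.8),.085)); print("mandrel",at_z(a,(116.8,212.2),.16),at_z(b,(412.6,230),.16))
# rack top outline
A=np.load("top.npy");h=cv2.cvtColor(A,cv2.COLOR_BGR2HSV)
# corners by eye in crop
for p in [(65,370),(332,385),(322,510),(52,490)]:
    print(at_z(a,(100+p[0]*.28,180+(p[1]-300)*.28),.055).round(3))
print("holes",at_z(a,(100+125*.28,180+135*.28),.055),at_z(a,(100+258*.28,180+143*.28),.055))
o=bot.get_obs(); print(o["eef_pos"],o["joint_pos"])
print(bot.camera("wrist")["T_tool_cam"])
E
```

```text
mouth [ 0.53375037 -0.01679832  0.1       ]
hood [ 0.47642701 -0.28149909  0.085     ]
mandrel [0.5174076  0.27588579 0.16      ] [0.51791943 0.27890982 0.16      ]
[0.559 0.315 0.055]
[0.544 0.147 0.055]
[0.469 0.153 0.055]
[0.484 0.322 0.055]
holes [0.51711298 0.27603238 0.055     ] [0.5101012  0.19242073 0.055     ]
[0.20289736 0.45699205 0.23131455] [ 1.15296798e+00  2.40598450e-01  5.01912264e-03  1.33519938e+00
 -1.94167872e-05  1.57078565e+00]
[[ 1.40419030e-03 -9.60236249e-01 -2.79185199e-01  7.12295899e-02]
 [ 9.99995681e-01  2.06916932e-03 -2.08717067e-03 -3.07389702e-04]
 [ 2.58185838e-03 -2.79181062e-01  9.60235007e-01 -1.43571833e-01]
 [ 0.00000000e+00  0.00000000e+00  0.00000000e+00  1.00000000e+00]]
```

```bash
python3 -m creep '[0.033,-0.055,0,-0.124,0.085,0.066,-0.11,0,-0.248,0.085,0.099,-0.165,0,-0.372,0.085,0.132,-0.22,0,-0.496,0.085,0.165,-0.275,0,-0.62,0.085,0.198,-0.33,0,-0.744,0.085,0.231,-0.385,0,-0.868,0.085,0.264,-0.44,0,-0.992,0.085,0.297,-0.495,0,-1.116,0.085,0.325,-0.545,0,-1.239,0.085]'
python3 -m creep '[0,0,0,0,0.085,0,0,0,0,0.085,0,0,0,0,0.085,0,0,0,0,0.085]'
python3 - <<'E'
from h import *
o=bot.get_obs();print(o["clock"],o["eef_pos"],o["joint_pos"])
c=bot.camera("wrist");E=wristE(c,o)
print(proj(c,[.5335,-.017,.1],E),proj(c,[.5335,-.017,.024],E))
save(c,"w1.png")
E
```

```text
clock: 2.18
eef_pos: [0.4177, 0.0976, 0.2317]
tool_rot: [0.739, 0.674, 0.001, 0.0]
ft_force: [0.2, 1.0, 0.3]
grip_width: 0.0849
grasp_force: 0.0
clock: 2.52
eef_pos: [0.4164, 0.1005, 0.2313]
tool_rot: [0.736, 0.677, -0.0, -0.0]
ft_force: [1.0, 0.4, 0.2]
grip_width: 0.0851
grasp_force: 0.0
2.5167 [0.41640793 0.10051918 0.23127095] [ 2.36606545e-01  9.91738354e-02 -1.67444642e-01  1.30455379e+00
  3.64037686e-04  1.89103821e+00]
[432.07280038 315.50835487] [404.70751464 275.04533738]
```

```bash
python3 -m creep '[0.019,-0.032,-0.01,0,0.085,0.037,-0.064,-0.02,0,0.085,0.056,-0.095,-0.03,0,0.085,0.074,-0.127,-0.04,0,0.085,0.093,-0.158,-0.05,0,0.085,0.111,-0.189,-0.06,0,0.085,0.111,-0.189,-0.06,0,0.085,0.111,-0.189,-0.06,0,0.085,0.111,-0.189,-0.06,0,0.085]'
python3 - <<'E'
from h import *
o=bot.get_obs();print(o["clock"],o["eef_pos"],o["joint_pos"])
c=bot.camera("wrist");E=wristE(c,o)
p=proj(c,[.5335,-.017,.1],E);print(p,proj(c,[.5335,-.017,.024],E))
np.save("w.npy",c["pixels"]); json.dump(dict(camera_matrix=np.array(c["camera_matrix"]).tolist(),dist_coeffs=np.array(c["dist_coeffs"]).tolist(),E=E.tolist()),open("w.json","w"))
save(c,"w2.png")
E
```

```text
clock: 3.32
eef_pos: [0.5277, -0.0878, 0.1711]
tool_rot: [0.736, 0.677, -0.0, -0.001]
ft_force: [0.3, -0.7, 0.3]
grip_width: 0.0851
grasp_force: 0.0
3.3167 [ 0.5276522  -0.08776142  0.17109993] [-1.65092275e-01  3.42986481e-01 -1.39673862e-02  1.21512693e+00
  4.87583465e-04  1.48935801e+00]
[285.71024808  98.83580971] [285.624206    99.02537173]
```

View pics/w2.png

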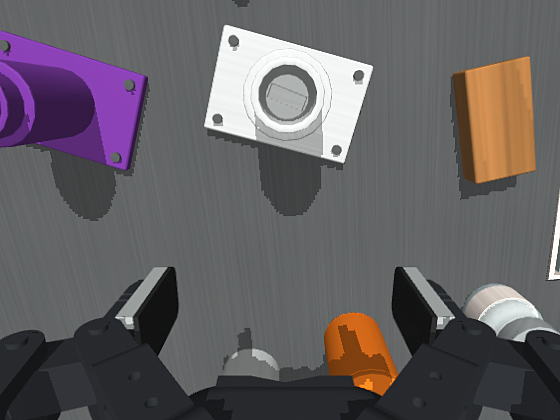

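The wrist picture shows the mouth at (287,96), and the slot's outline is visible down in the bore near (288,95). I'll rectify it to world axes to read its direction.

```bash
python3 - <<'E'
from h import *
c=json.load(open("w.json"));E=np.array(c["E"]);I=np.load("w.npy")[:,:,::-1].copy()
def warp(z,half,n):
    g=np.linspace(-half,half,n); X,Y=np.meshgrid(g,-g)  # right=+x, up=+y
    P=np.stack([.5335+X,-.017+Y,0*X+z],-1).reshape(-1,3)
    uv=cv2.projectPoints(P,cv2.Rodrigues(E[:3,:3])[0],E[:3,3],np.array(c["camera_matrix"]),np.array(c["dist_coeffs"]))[0].reshape(n,n,2).astype(np.float32)
    return cv2.remap(I,uv[...,0],uv[...,1],cv2.INTER_CUBIC)
a=warp(.024,.02,400);a=cv2.convertScaleAbs(a,alpha=2,beta=-200);b=warp(.1,.03,400)
for im in(a,b):
    cv2.line(im,(200,190),(200,210),(0,0,255),1);cv2.line(im,(190,200),(210,200),(0,0,255),1)
cv2.imwrite("pics/w3.png",np.hstack([a,b]))
E
```

```text
(no output)
```

View pics/w3.png

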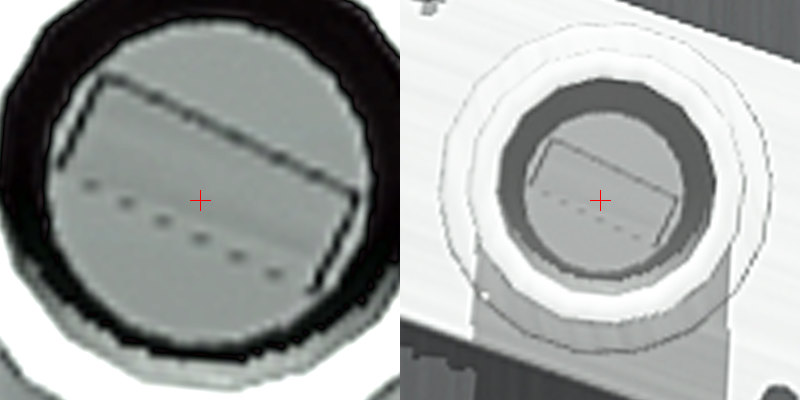

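Slot direction is about -25° in world axes, well within ±35° of the plate's x axis at -19.5°. The bore centre is at (0.5344,-0.0152), and the slot's centre agrees. Next I'll view the mandrel from the same relative position so the calibration errors cancel.

```bash
python3 -m creep '[-0.002,0.03,0.025,0,0.085,-0.004,0.065,0.045,0,0.085,-0.006,0.103,0.06,0,0.085,-0.008,0.144,0.064,0,0.085,-0.01,0.185,0.064,0,0.085,-0.012,0.226,0.064,0,0.085,-0.014,0.266,0.064,0,0.085,-0.0155,0.294,0.064,0,0.085,-0.0155,0.294,0.064,0,0.085,-0.0155,0.294,0.064,0,0.085]'
cat > wv.py <<'E'
from h import *
import sys
x,y,z,half,out=*map(float,sys.argv[1:5]),sys.argv[5]
o=bot.get_obs();print(o["clock"],o["eef_pos"],o["joint_pos"])
c=bot.camera("wrist");E=wristE(c,o);n=400
g=np.linspace(-half,half,n); X,Y=np.meshgrid(g,-g)
P=np.stack([x+X,y+Y,0*X+z],-1).reshape(-1,3)
uv=cv2.projectPoints(P,cv2.Rodrigues(E[:3,:3])[0],E[:3,3],np.array(c["camera_matrix"]),np.array(c["dist_coeffs"]))[0].reshape(n,n,2).astype(np.float32)
b=cv2.remap(c["pixels"][:,:,::-1].copy(),uv[...,0],uv[...,1],cv2.INTER_CUBIC)
cv2.drawMarker(b,(200,200),(0,0,255),0,20,1)
cv2.imwrite("pics/"+out,b)
E
python3 wv.py .5177 .277 .16 .03 m2.png
```

```text
clock: 4.2
eef_pos: [0.511, 0.2076, 0.236]
tool_rot: [0.735, 0.678, 0.0, 0.0]
ft_force: [-0.1, 0.3, -0.1]
grip_width: 0.0848
grasp_force: 0.0
4.2 [0.51095804 0.20756005 0.2360228 ] [ 3.85949828e-01  3.41198603e-01  1.54884296e-01  1.38366302e+00
 -1.72864055e-04  2.03625307e+00]
```

View pics/m2.png

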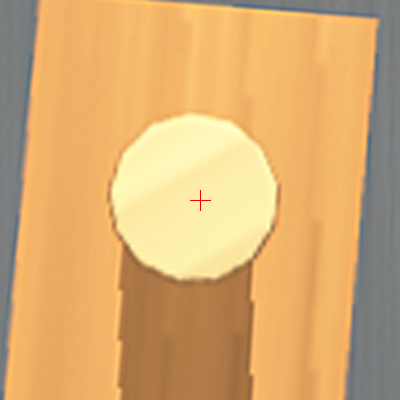

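```bash
python3 -m creep '[0.003,0.035,0,0,0.085,0.006,0.07,0,0,0.085,0.006,0.07,-0.02,0,0.085,0.006,0.07,-0.06,0,0.085,0.006,0.07,-0.1,0,0.085,0.006,0.07,-0.12,0,0.085,0.006,0.07,-0.12,0,0.085,0.006,0.07,-0.12,0,0.085,0.006,0.07,-0.12,0,0.02,0.006,0.07,-0.12,0,0.02]'
python3 -m creep '[0,0,0,0,0.02,0,0,0,0,0.02,0,0,0,0,0.02,0,0,0,0,0.02,0,0,0,0,0.02,0,0,0,0,0.02,0,0,0,0,0.02]'
```

```text
clock: 5.08
eef_pos: [0.5204, 0.275, 0.1183]
tool_rot: [0.737, 0.676, 0.003, 0.001]
ft_force: [0.1, 0.1, 0.8]
grip_width: 0.0633
grasp_force: 0.0
clock: 5.67
eef_pos: [0.5187, 0.275, 0.1168]
tool_rot: [0.737, 0.676, 0.001, -0.0]
ft_force: [-1.5, 0.4, 5.3]
grip_width: 0.0245
grasp_force: 58.4
```

```bash
python3 -m creep '[0,0,0.02,0,0.02,0,0,0.05,0,0.02,0,0,0.085,0,0.02,0,0,0.12,0,0.02,0,0,0.13,0,0.02,0,0,0.13,0,0.02,0,0,0.13,0,0.02,0,0,0.13,0,0.02]'
python3 - <<'E'
from h import *
o=bot.get_obs();print(o["eef_pos"],o["tool_rot"])
p=np.array(o["eef_pos"])
for n in("scene",):
    c=bot.camera(n); f=proj(c,[p[0],p[1]+.002,.145]);print(f); E=np.array(c["extrinsics"]); C=-E[:3,:3].T@E[:3,3];print("cam",C)
    x,y=map(int,f); save(c,"f1.png",(x-40,y-30,x+40,y+30),8)
E
```

```text
clock: 6.33
eef_pos: [0.5173, 0.2739, 0.2425]
tool_rot: [0.737, 0.676, -0.002, -0.001]
ft_force: [-0.2, -0.3, -3.4]
grip_width: 0.0248
grasp_force: 60.0
[0.51728246 0.27392668 0.24254742] [ 7.36829894e-01  6.76073877e-01 -2.33820979e-03 -5.93558659e-04]
[409.43318532 233.40908295]
cam [1.07453039 0.28333158 0.86368238]
```

View pics/f1.png

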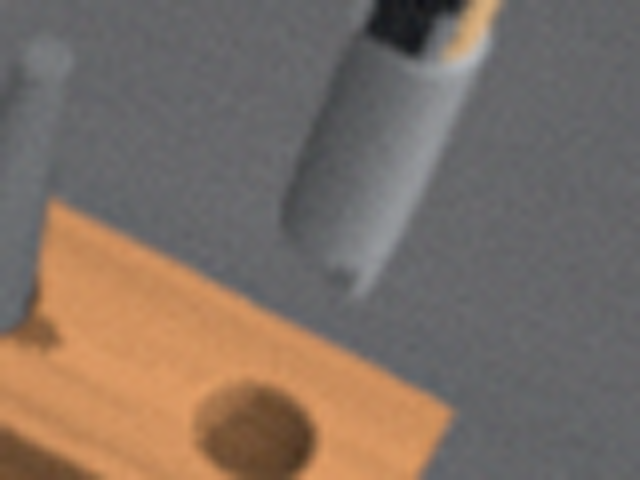

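```bash
cat > foot.py <<'E'
from h import *
from scipy.spatial.transform import Rotation as R
import sys
o=bot.get_obs();p=np.array(o["eef_pos"]);tw=R.from_quat(o["tool_rot"]).as_matrix()[:,1];ty=np.degrees(np.arctan2(tw[1],tw[0]))
zb=p[2]-.1068+float(sys.argv[2]) if len(sys.argv)>2 else p[2]-.1068
c=bot.camera("scene");fr=[c["pixels"].astype(float)]+[bot.camera("scene")["pixels"].astype(float) for _ in range(3)]
I=np.mean(fr,0)[:,:,::-1];B=np.load("scene.npy").astype(float)
np.save("now.npy",I)
E=np.array(c["extrinsics"]);rv=cv2.Rodrigues(E[:3,:3])[0];K=np.array(c["camera_matrix"]);D=np.array(c["dist_coeffs"])
S=8
f=proj(c,[p[0],p[1],zb+.01]);x0,y0=int(f[0])-40,int(f[1])-30
up=lambda J:cv2.resize(J[y0:y0+60,x0:x0+80].astype(np.float32),None,fx=S,fy=S,interpolation=cv2.INTER_CUBIC)
d=np.linalg.norm(up(I)-up(B),axis=2)
def pr(P):
    q=cv2.projectPoints(np.array(P,float),rv,E[:3,3],K,D)[0][:,0]
    return ((q-[x0,y0]+.5)*S-.5)
a=np.linspace(0,2*np.pi,48)
def mask(x,y,yaw,foot=True):
    m=np.zeros((60*S,80*S),np.uint8)
    sh=[[x+r*np.cos(t),y+r*np.sin(t),zb+h] for r,h in((.015,.0155),(.015,.09),(.0135,.014)) for t in a]
    cv2.fillConvexPoly(m,cv2.convexHull(pr(sh).round().astype(np.int32)),1)
    if foot:
        cs,sn=np.cos(yaw),np.sin(yaw)
        ft=[[x+u*cs-v*sn,y+u*sn+v*cs,zb+h] for u in(-.013,.013) for v in(-.004,.004) for h in(0,.014)]
        cv2.fillConvexPoly(m,cv2.convexHull(pr(ft).round().astype(np.int32)),1)
    return m
# evaluate below upper shaft only
cut=pr([[p[0],p[1],zb+.05]])[0,1]
th=float(sys.argv[1]) if len(sys.argv)>1 else 25
M=(d>th).astype(np.uint8); roi=np.zeros_like(M); roi[int(cut):]=1
big=cv2.dilate(mask(p[0],p[1],0),np.ones((81,81))); roi&=big
res=[]
for yw in range(0,180,5):
    best=min(((( (mask(p[0]+dx,p[1]+dy,np.radians(yw))!=M)&(roi>0)).sum()),dx,dy) for dx in np.arange(-.006,.0061,.002) for dy in np.arange(-.006,.0061,.002))
    res.append((int(best[0]),yw,round(best[1],4),round(best[2],4)))
res.sort();print("tool y",ty.round(1),res[:6],res[-1])
v=np.dstack([d.clip(0,255)]*3).astype(np.uint8)
v2=up(I).clip(0,255).astype(np.uint8)
r=res[0];cn=cv2.findContours(mask(p[0]+r[2],p[1]+r[3],np.radians(r[1])),0,1)[0]
cv2.drawContours(v2,cn,-1,(0,0,255),1); v[...,2]=np.maximum(v[...,2],M*120)
cv2.imwrite("pics/fit.png",cv2.resize(np.hstack([v,v2]),(800,300)))
E
python3 foot.py
```

```text
tool y -4.9 [(7482, 40, np.float64(0.006), np.float64(0.002)), (7504, 25, np.float64(0.006), np.float64(0.002)), (7504, 30, np.float64(0.006), np.float64(0.002)), (7505, 150, np.float64(0.006), np.float64(0.002)), (7509, 45, np.float64(0.006), np.float64(0.002)), (7519, 35, np.float64(0.006), np.float64(0.002))] (8040, 85, np.float64(0.006), np.float64(0.004))
```

View pics/fit.png

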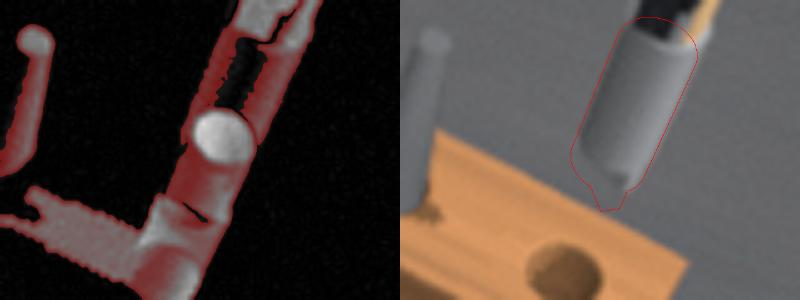

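The foot can be seen at the lower right, but the old mandrel clutters the background. I'll lift clear of the taper and look again over bare bench.

```bash
python3 -m creep '[0,0,0.025,0,0.02,0,0,0.045,0,0.02,0,-0.03,0.045,0,0.02,0,-0.065,0.045,0,0.02,0,-0.1,0.045,0,0.02,0,-0.135,0.045,0,0.02,0,-0.165,0.045,0,0.02,0,-0.18,0.045,0,0.02,0,-0.18,0.045,0,0.02,0,-0.18,0.045,0,0.02]'
python3 foot.py 12
```

```text
clock: 7.42
eef_pos: [0.5184, 0.0937, 0.29]
tool_rot: [0.738, 0.675, -0.0, -0.0]
ft_force: [-0.4, -0.0, -3.0]
grip_width: 0.0247
grasp_force: 60.1
tool y -5.1 [(1976, 75, np.float64(-0.002), np.float64(0.004)), (2000, 70, np.float64(-0.002), np.float64(0.004)), (2065, 80, np.float64(-0.002), np.float64(0.004)), (2088, 65, np.float64(-0.002), np.float64(0.004)), (2200, 60, np.float64(-0.004), np.float64(0.004)), (2216, 85, np.float64(-0.002), np.float64(0.004))] (4020, 160, np.float64(-0.002), np.float64(0.004))
```

View pics/fit.png

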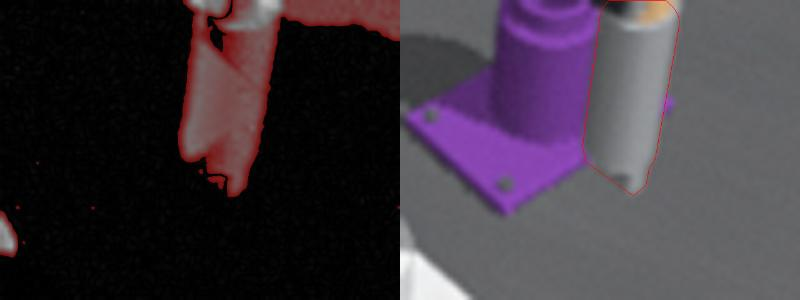

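The foot fit gives a yaw of about 72°. The slot is at -25° (equivalent to 155°), so I turn +83° on the way to the case and re-measure there.

```bash
python3 -m creep '[0.003,-0.015,0,0.12,0.02,0.006,-0.03,0,0.24,0.02,0.009,-0.05,0,0.36,0.02,0.012,-0.07,0,0.48,0.02,0.015,-0.09,0,0.6,0.02,0.018,-0.109,0,0.72,0.02,0.018,-0.109,0,0.84,0.02,0.018,-0.109,0,0.96,0.02,0.018,-0.109,0,1.08,0.02,0.018,-0.109,0,1.2,0.02]'
python3 -m creep '[0,0,0,0.12,0.02,0,0,0,0.24,0.02,0,0,0,0.249,0.02,0,0,0,0.249,0.02,0,0,0,0.249,0.02]'
python3 foot.py 12; python3 -c "
from h import *;o=bot.get_obs();print(o['clock'],o['joint_pos'],o['ft_force'],o['ft_torque'])"
```

```text
clock: 8.45
eef_pos: [0.5367, -0.0135, 0.29]
tool_rot: [0.223, 0.975, 0.0, -0.0]
ft_force: [0.6, -0.5, -2.3]
grip_width: 0.0245
grasp_force: 60.1
clock: 8.87
eef_pos: [0.5366, -0.0138, 0.2902]
tool_rot: [0.104, 0.995, 0.0, -0.0]
ft_force: [0.9, -0.4, -2.6]
grip_width: 0.0245
grasp_force: 60.1
tool y 78.0 [(3051, 145, np.float64(-0.004), np.float64(0.0)), (3067, 150, np.float64(-0.004), np.float64(0.0)), (3195, 140, np.float64(-0.004), np.float64(0.0)), (3230, 155, np.float64(-0.004), np.float64(0.0)), (3323, 135, np.float64(-0.004), np.float64(0.0)), (3350, 160, np.float64(-0.004), np.float64(0.0))] (4180, 50, np.float64(-0.006), np.float64(-0.002))
9.0667 [-2.66168091e-02  2.99662428e-01  2.36225132e-01  1.50737253e+00
  2.34267856e-05  1.81846508e-01] [-0.46436055  0.37245948 -3.4838271 ] [0.00087713 0.00801918 0.06498782]
```

```bash
python3 -m creep '[0.0005,-0.002,-0.03,0.06,0.02,0.0005,-0.002,-0.06,0.06,0.02,0.0005,-0.002,-0.075,0.06,0.02,0.0005,-0.002,-0.075,0.06,0.02,0.0005,-0.002,-0.075,0.06,0.02,0.0005,-0.002,-0.075,0.06,0.02]'
python3 - <<'E'
from h import *
o=bot.get_obs();c=bot.camera("wrist");save(c,"w4.png",(140,120,420,330),2.8)
E
```

```text
clock: 9.57
eef_pos: [0.5379, -0.0165, 0.2168]
tool_rot: [0.074, 0.997, 0.0, 0.001]
ft_force: [0.3, -1.0, -2.8]
grip_width: 0.0245
grasp_force: 60.1
```

View pics/w4.png

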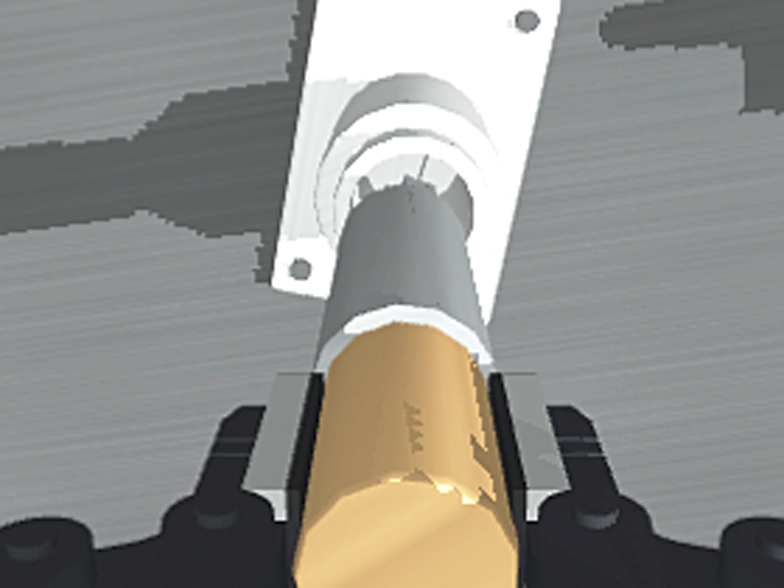

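The wrist picture shows the shaft's lower end (about column 407 of the crop) centred sideways on the mouth (about column 412). I'll go down slowly and watch the forces.

```bash
python3 -m creep '[0,0,-0.006,0,0.02,0,0,-0.012,0,0.02,0,0,-0.018,0,0.02,0,0,-0.022,0,0.02,0,0,-0.022,0,0.02]'
python3 -m creep '[0,0,-0.003,0,0.02,0,0,-0.006,0,0.02,0,0,-0.009,0,0.02,0,0,-0.009,0,0.02]'
```

```text
clock: 10.03
eef_pos: [0.5363, -0.0164, 0.192]
tool_rot: [0.074, 0.997, -0.0, -0.001]
ft_force: [-0.0, 0.4, -2.3]
grip_width: 0.0246
grasp_force: 60.1
clock: 10.37
eef_pos: [0.5372, -0.0158, 0.1839]
tool_rot: [0.074, 0.997, 0.001, 0.0]
ft_force: [1.1, 1.8, -3.9]
grip_width: 0.0245
grasp_force: 59.7
```

```bash
python3 -m creep '[0,0,-0.005,0,0.02,0,0,-0.01,0,0.02,0,0,-0.015,0,0.02,0,0,-0.02,0,0.02,0,0,-0.02,0,0.02]'
python3 -m creep '[0,0,-0.005,0,0.02,0,0,-0.01,0,0.02,0,0,-0.015,0,0.02,0,0,-0.02,0,0.02,0,0,-0.025,0,0.02,0,0,-0.025,0,0.02]'
```

```text
clock: 10.78
eef_pos: [0.5369, -0.0159, 0.1631]
tool_rot: [0.074, 0.997, 0.001, -0.0]
ft_force: [2.7, 3.7, -6.0]
grip_width: 0.0247
grasp_force: 59.5
clock: 11.28
eef_pos: [0.537, -0.0159, 0.1383]
tool_rot: [0.074, 0.997, 0.001, -0.0]
ft_force: [3.0, 4.2, -5.2]
grip_width: 0.0249
grasp_force: 59.5
```

```bash
python3 -m creep '[0.0004,0.0006,-0.003,0,0.02,0.0004,0.0006,-0.006,0,0.02,0.0004,0.0006,-0.008,0,0.02,0.0004,0.0006,-0.008,0,0.02]'
python3 -m creep '[0,0,-0.001,0,0.02,0,0,-0.003,0,0.02,0,0,-0.003,0,0.02]'
```

```text
clock: 11.62
eef_pos: [0.5372, -0.0158, 0.1307]
tool_rot: [0.074, 0.997, 0.0, -0.0]
ft_force: [1.1, 4.2, -4.3]
grip_width: 0.0249
grasp_force: 59.8
clock: 11.87
eef_pos: [0.5377, -0.0158, 0.1283]
tool_rot: [0.074, 0.997, 0.0, 0.0]
ft_force: [2.2, 4.7, -0.4]
grip_width: 0.0246
grasp_force: 60.1
```

```bash
python3 -m creep '[0,0.0003,-0.002,0,0.02,0,0.0003,-0.003,0,0.02,0,0.0003,-0.003,0,0.02]'
```

```text
clock: 12.12
eef_pos: [0.5376, -0.0157, 0.125]
tool_rot: [0.074, 0.997, -0.0, 0.0]
ft_force: [1.9, 3.3, -2.0]
grip_width: 0.0246
grasp_force: 60.0
```

Already 6 mm below the insert's top, so the foot is in the slot. Going on down to home.

```bash
python3 -m creep '[0,0.0003,-0.003,0,0.02,0,0.0003,-0.006,0,0.02,0,0.0003,-0.007,0,0.02,0,0.0003,-0.007,0,0.02]'
python3 -m creep '[0,0,-0.001,0,0.02,0,0,-0.002,0,0.02,0,0,-0.003,0,0.02,0,0,-0.003,0,0.02]'
```

```text
clock: 12.45
eef_pos: [0.5373, -0.0153, 0.1177]
tool_rot: [0.074, 0.997, -0.0, -0.0]
ft_force: [2.9, 3.0, -3.5]
grip_width: 0.0245
grasp_force: 59.9
clock: 12.78
eef_pos: [0.5378, -0.0154, 0.1168]
tool_rot: [0.074, 0.997, -0.0, 0.001]
ft_force: [-0.2, 3.7, 6.7]
grip_width: 0.0243
grasp_force: 60.8
```

```bash
python3 -m creep '[0,0,0.001,0,0.085,0,0,0.001,0,0.085,0,0,0.001,0,0.085,0,0,0.001,0,0.085,0,0,0.001,0,0.085,0,0,0.001,0,0.085,0,0,0.03,0,0.085,0,0,0.07,0,0.085,0,0,0.11,0,0.085,0,0,0.113,0,0.085]'
python3 -m creep '[-0.002,-0.025,0,0.12,0.085,-0.004,-0.055,-0.01,0.24,0.085,-0.006,-0.085,-0.02,0.36,0.085,-0.008,-0.115,-0.03,0.48,0.085,-0.01,-0.145,-0.04,0.6,0.085,-0.012,-0.175,-0.05,0.72,0.085,-0.014,-0.2,-0.06,0.84,0.085,-0.016,-0.212,-0.06,0.96,0.085,-0.016,-0.212,-0.06,1.02,0.085,-0.016,-0.212,-0.06,1.02,0.085]'
python3 -m creep '[0,0,0,0,0.085,0,0,0,0,0.085]'
cat > circ.py <<'E'
from h import *
o=bot.get_obs();c=bot.camera("wrist");E=wristE(c,o);n=600;half=.06
g=np.linspace(-half,half,n); X,Y=np.meshgrid(g,-g)
P=np.stack([.4764+X,-.2815+Y,0*X+.085],-1).reshape(-1,3)
uv=cv2.projectPoints(P,cv2.Rodrigues(E[:3,:3])[0],E[:3,3],np.array(c["camera_matrix"]),np.array(c["dist_coeffs"]))[0].reshape(n,n,2).astype(np.float32)
b=cv2.remap(c["pixels"][:,:,::-1].copy(),uv[...,0],uv[...,1],cv2.INTER_CUBIC)
cv2.imwrite("pics/hood.png",b)
h=cv2.cvtColor(b,cv2.COLOR_BGR2HSV);m=((h[...,1]<40)&(h[...,2]>190)).astype(np.uint8)
k,l,s,ce=cv2.connectedComponentsWithStats(m);i=1+np.argmax(s[1:,4])
(x,y),r=cv2.minEnclosingCircle(np.argwhere(l==i)[:,::-1].astype(np.float32))
f=2*half/(n-1);print("stats",s[i]*np.array([f,f,f,f,f*f]),"centroid",.4764-half+ce[i][0]*f,-.2815+half-ce[i][1]*f,"enc",.4764-half+x*f,-.2815+half-y*f,r*f, o["eef_pos"],o["joint_pos"])
g=cv2.GaussianBlur(cv2.cvtColor(b,cv2.COLOR_BGR2GRAY),(5,5),1)
H=cv2.HoughCircles(g,cv2.HOUGH_GRADIENT,1.5,50,param1=100,param2=20,minRadius=130,maxRadius=155)
print([(.4764-half+q[0]*f,-.2815+half-q[1]*f,q[2]*f) for q in H[0][:4]] if H is not None else None)
E
python3 circ.py
```

```text
clock: 13.62
eef_pos: [0.5412, -0.0155, 0.2362]
tool_rot: [0.074, 0.997, 0.0, 0.007]
ft_force: [2.2, -0.4, 1.5]
grip_width: 0.0848
grasp_force: 0.0
clock: 14.45
eef_pos: [0.5208, -0.2284, 0.1676]
tool_rot: [-0.422, 0.907, 0.0, -0.0]
ft_force: [0.3, -0.3, -0.5]
grip_width: 0.085
grasp_force: 0.0
clock: 14.62
eef_pos: [0.5215, -0.2269, 0.1683]
tool_rot: [-0.422, 0.907, -0.0, -0.0]
ft_force: [0.0, -0.4, 1.2]
grip_width: 0.0846
grasp_force: 0.0
stats [0.03145242 0.03185309 0.05689482 0.05669449 0.00251514] centroid 0.4762506550474495 -0.28151930645977347 enc 0.47630226630973493 -0.28158656395098597 0.028628356627908493 [ 0.52150677 -0.22690694  0.16829923] [-4.10371425e-01  4.08870212e-01  7.65193709e-02  1.23840267e+00
 -4.07811937e-05 -1.28172153e+00]
[(np.float32(0.4760494), np.float32(-0.2817504), np.float32(0.028417364))]
```

```bash
python3 -m creep '[-0.022,-0.027,0,0,0.085,-0.045,-0.055,0,0,0.085,-0.045,-0.055,0,0,0.085,-0.045,-0.055,-0.03,0,0.085,-0.045,-0.055,-0.06,0,0.085,-0.045,-0.055,-0.09,0,0.085,-0.045,-0.055,-0.12,0,0.085,-0.045,-0.055,-0.128,0,0.085,-0.045,-0.055,-0.128,0,0.085,-0.045,-0.055,-0.128,0,0.085]'
python3 -m creep '[0,0,0,0,0.05,0,0,0,0,0.05,0,0,0,0,0.05,0,0,0,0,0.05,0,0,0,0,0.05,0,0,0,0,0.05]'
```

```text
clock: 15.5
eef_pos: [0.477, -0.282, 0.041]
tool_rot: [-0.423, 0.906, -0.0, 0.0]
ft_force: [0.3, -0.6, 1.2]
grip_width: 0.0849
grasp_force: 0.0
clock: 16.0
eef_pos: [0.4778, -0.283, 0.0426]
tool_rot: [-0.422, 0.906, -0.002, 0.001]
ft_force: [-0.9, 0.5, 4.8]
grip_width: 0.055
grasp_force: 63.9
```

```bash
python3 -m creep '[0,0,0.02,0,0.05,0,0,0.055,0,0.05,0,0,0.095,0,0.05,0,0,0.135,0,0.05,0.002,0.01,0.17,0,0.05,0.008,0.038,0.185,0,0.05,0.016,0.076,0.185,0,0.05,0.024,0.114,0.185,0,0.05,0.032,0.152,0.185,0,0.05,0.04,0.19,0.185,0,0.05]'
python3 -m creep '[0.008,0.038,0,0,0.05,0.014,0.066,0,0,0.05,0.0166,0.078,0,0,0.05,0.0166,0.078,0,0,0.05,0.0166,0.078,0,0,0.05,0.0166,0.078,0,0,0.05]'
```

```text
clock: 16.83
eef_pos: [0.5165, -0.0908, 0.2263]
tool_rot: [-0.422, 0.907, -0.001, 0.001]
ft_force: [1.1, -0.5, -1.8]
grip_width: 0.055
grasp_force: 63.8
clock: 17.33
eef_pos: [0.5328, -0.0153, 0.2255]
tool_rot: [-0.422, 0.907, -0.0, -0.0]
ft_force: [-0.5, 0.4, -1.9]
grip_width: 0.0549
grasp_force: 63.8
```

```bash
python3 -m creep '[0.0016,0,-0.01,0,0.05,0.0016,0,-0.02,0,0.05,0.0016,0,-0.03,0,0.05,0.0016,0,-0.04,0,0.05,0.0016,0,-0.05,0,0.05,0.0016,0,-0.06,0,0.05,0.0016,0,-0.06,0,0.05]'
python3 -m creep '[0,0,-0.006,0,0.05,0,0,-0.012,0,0.05,0,0,-0.018,0,0.05,0,0,-0.024,0,0.05,0,0,-0.03,0,0.05,0,0,-0.033,0,0.05,0,0,-0.033,0,0.05]'
```

```text
clock: 17.92
eef_pos: [0.5328, -0.0143, 0.1623]
tool_rot: [-0.422, 0.906, 0.001, -0.002]
ft_force: [-0.1, -0.8, -1.7]
grip_width: 0.0551
grasp_force: 63.8
clock: 18.5
eef_pos: [0.534, -0.0142, 0.1313]
tool_rot: [-0.422, 0.906, 0.0, -0.001]
ft_force: [-0.4, -0.1, -1.2]
grip_width: 0.0551
grasp_force: 63.8
```

```bash
python3 -m creep '[0,-0.0006,-0.001,0,0.05,0,-0.0006,-0.002,0,0.05,0,-0.0006,-0.003,0,0.05,0,-0.0006,-0.004,0,0.05,0,-0.0006,-0.005,0,0.05,0,-0.0006,-0.005,0,0.05]'
```

```text
clock: 19.0
eef_pos: [0.5348, -0.0149, 0.1277]
tool_rot: [-0.422, 0.906, -0.0, 0.0]
ft_force: [-0.2, -0.0, 0.3]
grip_width: 0.0548
grasp_force: 63.8
```

```bash
python3 -m creep '[0,0,-0.001,0,0.05,0,0,-0.001,0,0.05,0,0,-0.001,0,0.05]'
```

```text
clock: 19.25
eef_pos: [0.5348, -0.0148, 0.1276]
tool_rot: [-0.422, 0.906, -0.0, 0.001]
ft_force: [-2.2, 0.2, 5.5]
grip_width: 0.0547
grasp_force: 64.6
```

Seated at the predicted height of 0.1276. I'll release, retreat and check.

```bash
python3 -m creep '[0,0,0.0005,0,0.085,0,0,0.0005,0,0.085,0,0,0.0005,0,0.085,0,0,0.0005,0,0.085,0,0,0.0005,0,0.085,0,0,0.02,0,0.085,0,0,0.05,0,0.085,0,0,0.09,0,0.085,0,0,0.13,0,0.085,-0.02,0.03,0.14,0,0.085]'
python3 -m creep '[-0.02,0.036,0,0,0.085,-0.04,0.072,0,0,0.085,-0.06,0.108,0,0,0.085,-0.08,0.144,0,0,0.085,-0.1,0.18,0,0,0.085,-0.1,0.18,0,0,0.085]'
python3 - <<'E'
from h import *
for n in("top","scene"):
    c=bot.camera(n); 
    save(c,n+"_end.png")
    I=c["pixels"].astype(int)
    print([ (n,r["score"],(np.array(r["centre"])*[560,420]).round()) for r in bot.place_of(n,"hood")[:3]],proj(c,[.5344,-.0152,.085]),proj(c,[.5344,-.0152,.17]))
a=cv2.imread("pics/top_end.png");b=cv2.imread("pics/scene_end.png")
cv2.imwrite("pics/end.png",np.hstack([cv2.resize(a[160:250,220:320],(400,360)),cv2.resize(b[140:260,220:340],(400,360))]))
E
```

```text
clock: 20.08
eef_pos: [0.5203, 0.0122, 0.2728]
tool_rot: [-0.42, 0.908, -0.004, 0.006]
ft_force: [1.6, 0.7, 0.8]
grip_width: 0.0848
grasp_force: 0.0
clock: 20.58
eef_pos: [0.4112, 0.2005, 0.2665]
tool_rot: [-0.427, 0.904, 0.002, -0.0]
ft_force: [0.1, -0.3, -1.0]
grip_width: 0.0853
grasp_force: 0.0
[('top', 0.91, array([436., 240.])), ('top', 0.88, array([270., 206.])), ('top', 0.72, array([356., 129.]))] [267.01326041 204.4734963 ] [265.15979209 198.52226039]
[('scene', 0.94, array([179., 146.])), ('scene', 0.72, array([191., 200.])), ('scene', 0.55, array([283., 204.]))] [279.20672432 201.43216269] [279.48820555 176.73260398]
```

I've used all 10 picture views, so I'll check the hood's top disc by numbers.

```bash
python3 - <<'E'
from h import *
for n,ot in(("top","top.npy"),("scene","scene.npy")):
    c=bot.camera(n);b=c["pixels"][:,:,::-1].copy();d=np.abs(b.astype(int)-np.load(ot)).sum(2)
    N=600;half=.06;g=np.linspace(-half,half,N);X,Y=np.meshgrid(g,-g);E=np.array(c["extrinsics"])
    P=np.stack([.5344+X,-.0152+Y,0*X+.17],-1).reshape(-1,3)
    uv=cv2.projectPoints(P,cv2.Rodrigues(E[:3,:3])[0],E[:3,3],np.array(c["camera_matrix"]),np.array(c["dist_coeffs"]))[0].reshape(N,N,2).astype(np.float32)
    w=cv2.GaussianBlur(cv2.cvtColor(cv2.remap(b,uv[...,0],uv[...,1],cv2.INTER_LINEAR),cv2.COLOR_BGR2GRAY),(9,9),2)
    H=cv2.HoughCircles(w,cv2.HOUGH_GRADIENT,1.5,20,param1=60,param2=12,minRadius=125,maxRadius=160)
    f=2*half/(N-1);print(n,[((q[0]*f-half).round(4),(half-q[1]*f).round(4),(q[2]*f).round(4)) for q in H[0][:3]] if H is not None else None)
E
```

```text
top [(np.float32(0.0021), np.float32(0.001), np.float32(0.0282)), (np.float32(-0.0145), np.float32(-0.0075), np.float32(0.0259)), (np.float32(0.0042), np.float32(0.0046), np.float32(0.0319))]
scene [(np.float32(-0.0004), np.float32(0.0013), np.float32(0.0288)), (np.float32(-0.004), np.float32(-0.0012), np.float32(0.0265)), (np.float32(-0.0034), np.float32(0.0049), np.float32(0.0319))]
```

Both cameras find the top disc within about 2 mm of the case's axis at the seated height (z = 0.17), with the right radius of about 28.5 mm. That means the hood is level on the shoulder.

```bash
python3 -c "
from workcell import bot;print(bot.job_done())"
```

```text
the job is handed in; nothing more can be done
None
```

I handed the job in at about 21 s: the straight mandrel went fully home in the aluminium case (foot in the slot at the expected height) and the hood measured within about 2 mm of centre at its seated height on the shoulder; I never gripped the taper, pliers, jar or offcut, and the judging result was not reported.

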